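# Sweep the framing offcuts into the latched offcut box

### The job

Press the tail of the sprung hook down through the slot in the offcut box's lid so that the front flap drops open, then take the wooden pusher and sweep all six wooden offcuts along the board, over the flap and into the box. Do not touch the offcuts with the gripper or arm. Finish by standing the pusher upright on the board again, clear of the flap and let go, and leave the steel weight and the cardboard ring on the board where they are.

Things in the scene. Friction and masses are not known exactly. Their poses are not given: they have to be found in the camera images.
- mouth (a point): Middle of the lower edge of the offcut box's mouth, 40 mm above the table, level with the grey board's top. Its x axis points level into the box (the sweeping direction), y to the left along the mouth, z up. Board, box, lid, slot, hook and flap are one fixed station, here given in mm in this frame. From x -62 to 0 lies a trough 28 deep, which the open flap bridges.
- board (a point): Centre of the grey board's upper face (mouth frame: x -251, y 0, z 0); the board reaches from x -440 to -62 and y -180 to 180, in mm in the mouth frame. Axes as mouth.
- lid (a point): Middle of the front edge of the box's lid, on its upper face (mouth frame: x 12, y 0, z 74). The lid is 6 thick, clear but for a plywood strip on the +y side with the slot. The box: x 0 to 150, y -123 to 123, inside 230 wide (y -115 to 115). Its sill (x 1 to 8) is 1 below board level; behind it the inner floor lies 34 below board level. Axes as mouth.
- slot (a point): Centre of the rectangular slot in the lid, at the lid's upper face (mouth frame: x 48, y 70, z 74). The slot is 44 long in the mouth's x and 68 in the mouth's y. Axes as mouth.
- hook_tail (a point): Centre of the top of the sprung hook's steel tail, a plate 42 x 56 seen through the slot, 7.5 mm below the lid's upper face at rest. Pressed down, it rocks about a pin 28 nearer the mouth and lifts the tooth off the flap: 4 N to start, flap free at 8 mm (7 N), stop at 11 mm; it springs back. The tooth, 16 wide at mouth y 70, hangs at mouth x -13 to -7, its lower end at z 51.
- hook (a joint): Rocking angle of the sprung hook: 0 at rest, about 0.28 frees the flap, 0.42 at its stop.
- flap (a joint): Angle of the box's plywood front flap, 224 wide and 60 high, hinged along the mouth's lower edge: 0 shut and upright (held by the hook), 1.57 dropped open, lying level towards the board 1 mm below board level as a bridge over the trough. When freed it springs open by itself within about a second and stays.
- pusher: Wooden pusher standing on the board: a head 64 thick (its x) by 180 long (its y) by 36 high with flat upright faces, and on top of its middle an upright handle 24 thick (x) by 60 wide (y), from 36 to 132 high. About 0.4 kg. It is the same after half a turn. The origin is the centre of its underside.
- block_a: Light wooden offcut lying on the board: a plain block 32 x 24 x 20 high (mm), about 22 g. The origin is the centre of its underside.
- block_b: Light wooden offcut lying on the board: a plain block 32 x 24 x 20 high, like block_a (mm), about 22 g. The origin is the centre of its underside.
- ell_a: Light wooden offcut lying on the board: an L-shaped corner piece, legs 32 long and 14 wide, 20 high; the origin lies under the centre of the 32 x 32 square about it (mm), about 22 g.
- ell_b: Light wooden offcut lying on the board: an L-shaped corner piece like ell_a (mm), about 22 g.
- stick_a: Light wooden offcut lying on the board: a short square stick 40 x 18 x 18 (mm), about 22 g. The origin is the centre of its underside.
- stick_b: Light wooden offcut lying on the board: a short square stick like stick_a (mm), about 22 g. The origin is the centre of its underside.
- weight: Bystander: steel weight, 48 diameter, 64 high, on the board beside the sweeping lane, its centre about 145 from the lane's middle, left or right. The origin is the centre of its underside.
- tape_roll: Bystander: empty cardboard ring, 52 diameter, 24 high, on the board at the other side of the lane, as far from its middle. The origin is the centre of its underside.
Mind the look-alikes: they are no part of the job. What is shaped like the pusher but blue is not meant.

How it is judged:
By the outcome, as a careful person would: the job done as asked, in the order asked, and still so for the second after the job is handed in, with the robot touching nothing.
It also fails if it takes over 58 s, if anything falls off the work surface, if the arm or the gripper's body presses on something with over 40 N, if the wrist force passes 120 N, or if a joint passes its speed limit or range.

### The arm

A 7-joint arm with a two-finger parallel gripper is mounted at the origin on the work surface. World frame = base frame: x ahead of the robot, y to its left, z up, the work surface at z = 0. Lengths are in mm, angles in rad, forces in N, time in s.
With the tool pointing down it reaches from about 400 to 900 mm from the base axis. Payload 5.5 kg.
Tool frame: the origin (TCP) lies at the centre of the arm's flange, where the gripper is bolted on; the fingertips stand 173 mm ahead of it and the grasp point (between the pads) lies 155 mm ahead of it; z points along the fingers, y is the direction in which the jaws open and shut (so a half turn about z gives the same grasp; the last joint's range is limited). The gripper opens to 85 mm and grips with 20 to 120 N. Pads are 22 mm wide; open, the fingers measure 114 mm over their backs; the gripper's body (76 mm by 85 mm) begins 54 mm behind the grasp point. The pads swing forward as they close: fully open they stand 13 mm farther back than shut.
Start: joints at [1.462, 0.501, -0.427, 1.55, 0.221, 1.138, -0.21], TCP at [236.166, -605.575, 404.71] pointing down, gripper open.
Joint ranges: [-2.88, 2.88], [-0.31, 2.03], [-1.54, 1.56], [0.2, 2.42], [-1.41, 4.55], [0.19, 2.02], [-2.57, 2.57]. Speed limits (rad/s): [2.57, 2.57, 3.14, 3.14, 3.14, 3.14, 3.14].

### API

Orientations are given as [roll, pitch, yaw] about the fixed x, y, z axes, in that order (R = Rz(yaw) Ry(pitch) Rx(roll)).
In Python, from plant import * gives the robot as it stands.
- The arm moves only by the tool jog_arm, never from a script. Its argument "steps" is a list of rows, each an object with "turn": the turn, a rotation vector about the tool's x, y, z in degrees, a list of three; "offset": the shift along the tool's x, y, z in mm, a list of three; "fingers": the opening, from 0 (shut) to 1 (fully open). In form: [{"turn": [ax, ay, az], "offset": [tx, ty, tz], "fingers": fingers}, ...]. A call has 1 to 20 rows; each row is the pose to reach, as a shift and turn from the pose commanded when the call began, along the tool's axes at that moment; what a row does not reach only later rows make up. A row lasts 1/12 s, in which the tool goes at most 41.7 mm and 7.16 degrees, less where a joint would pass 70% of its speed; a pose out of reach is approached as far as the arm can. A call with a gripper value outside its range is refused whole. The fingers move at their own pace and stop on an object; "squeeze" is the grip in N (left out, the last holds). Time passes only in rows, so rows that repeat a pose let the fingers close. It gives the time, the measured TCP pose, the force and the opening at its end, in the units of the state.
- state(): the state, without advancing time (a new reading comes with each control period).
- snapshot(name): name is "scene" or "top" or "wrist"; returns a dict with "pixels" (480x640x3 uint8, red, green, blue), "fx", "fy", "cx", "cy" (pixels), "xyz" and "rotation" of the camera in the world. Camera axes: x right, y down, z forward; pixel columns grow to the right and rows downward; lengths in mm; the calibration is good to about 2 mm. A picture is of the moment at which its call begins. There is no depth.
- sign_off(): hands the job in, once; it reports no verdict.
The state is a dict: "clock": time; "joint_pos": joint angles; "joint_vel": joint speeds; "tau": joint torques, N m; "eef_pos": TCP position; "orientation": TCP orientation; "force": force on the tool from outside, world axes, zero at the start; "torque": the same for the moment, N m; "gripper_width": finger opening in mm.
Only numpy, scipy, OpenCV 4.12 (cv2) and the standard library are available. Lean on these libraries where they do the work, as an engineer would, in place of code of your own. Each camera call takes 0.05 s, during which the arm holds its last target.

## Working session

There is one attempt and no reset: what is moved stays moved. The work goes in short steps, Python scripts to look and compute and a tool call to move; the robot and the scene stay as the last step left them, time stands still between calls to the robot, and variables do not carry over. Pictures are saved under pics/ and viewed, and the job is handed in when it is done.

Besides the shell and the picture viewer there is one more tool, called after "Call:" by a JSON object that holds its "api" and its "payload", one argument or row to a line. jog_arm: Moves the arm, as the interface text tells. Its arguments: {"type":"object","properties":{"steps":{"type":"array","items":{"type":"object","properties":{"turn":{"type":"array","items":{"type":"number"}},"offset":{"type":"array","items":{"type":"number"}},"fingers":{"type":"number"}}}},"squeeze":{"type":"number"}},"required":["steps"]}

```bash
mkdir -p pics; ls
python3 - <<'E'
from plant import *
import cv2
print(state())
for n in ["scene","top"]:
    s=snapshot(n)
    cv2.imwrite(f"pics/{n}0.png",s["pixels"][:,:,::-1])
    print(n,{k:v for k,v in s.items() if k!="pixels"})
E
```

```text
pics
{'clock': 0.0, 'joint_pos': array([ 1.46219066,  0.50184875, -0.42676942,  1.55141763,  0.22076865,
        1.13829043, -0.210269  ]), 'joint_vel': array([ 0.00028281, -0.00031093,  0.00038553, -0.00068883, -0.00022408,
        0.0012958 ,  0.00012178]), 'tau': array([ 8.93641463e-04, -5.69507074e+01, -5.81578329e+00, -2.80943477e+01,
        1.07068248e-02,  1.19660914e-02,  2.88195537e-06]), 'eef_pos': array([ 235.96034032, -605.2911693 ,  403.6699917 ]), 'orientation': array([-3.13967683e+00, -8.97813367e-05,  3.71852721e-01]), 'force': array([-0.1836973,  0.1840523,  0.0661426]), 'torque': array([-0.04305541, -0.0080466 , -0.01253719]), 'gripper_width': 85.1777582999401}
scene {'fx': 550.6870683809994, 'fy': 550.6870683809994, 'cx': 319.15311230994473, 'cy': 236.29332580400202, 'xyz': array([1016.41259517,  496.30642642,  506.95634938]), 'rotation': array([-2.10392902,  0.01529667,  2.37249696])}
top {'fx': 543.8307941190095, 'fy': 543.8307941190095, 'cx': 328.1557271487315, 'cy': 240.3406240810423, 'xyz': array([499.10158264,   7.55798143, 906.8272866 ]), 'rotation': array([-3.06668358e+00,  2.21383297e-03, -1.59405881e+00])}
```

View pics/scene0.png

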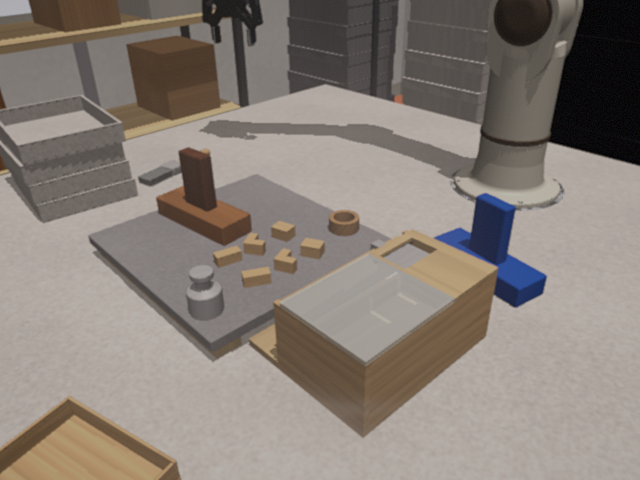

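View pics/top0.png

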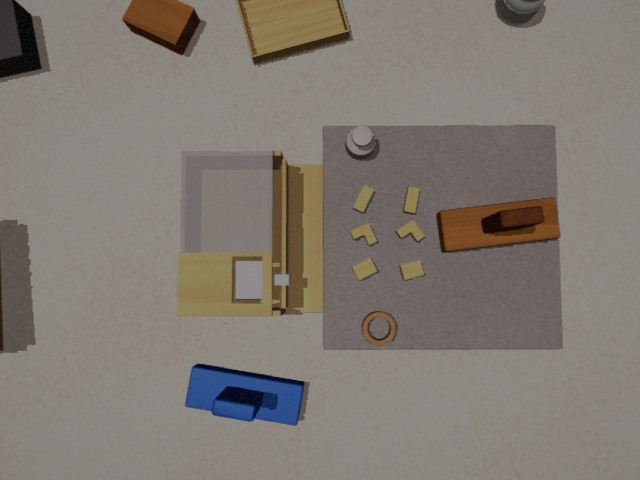

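Scene: the brown pusher stands at about (498,225) in top, and the blue look-alike at (245,395), with brown and plywood boxes at the rim. The slot is at (250,280), weight (362,140), ring (379,328), and the six offcuts at cols 352–424, rows 187–280. Next I'll measure.

```bash
cat > h.py <<'E'
import numpy as np, cv2
from scipy.spatial.transform import Rotation as Ro
def cast(s,px,z):
    px=np.atleast_2d(np.array(px,float))
    d=np.c_[(px[:,0]-s["cx"])/s["fx"],(px[:,1]-s["cy"])/s["fy"],np.ones(len(px))]
    d=Ro.from_euler("xyz",s["rotation"]).apply(d)
    t=(z-s["xyz"][2])/d[:,2]
    return s["xyz"]+d*t[:,None]
def proj(s,P):
    c=Ro.from_euler("xyz",s["rotation"]).inv().apply(np.atleast_2d(P)-s["xyz"])
    return np.c_[s["fx"]*c[:,0]/c[:,2]+s["cx"],s["fy"]*c[:,1]/c[:,2]+s["cy"]]
E
python3 - <<'E'
from plant import *
from h import *
s=snapshot("top"); im=s["pixels"]; hsv=cv2.cvtColor(im,cv2.COLOR_RGB2HSV)
g=cv2.cvtColor(im,cv2.COLOR_RGB2GRAY)
for p in [(440,300),(300,400),(500,400),(312,200),(365,200),(450,225),(470,240),(515,215),(530,213)]: print(p,im[p[1],p[0]],hsv[p[1],p[0]])
print(g[140,545:570],g[320:360,450],g[115:135,480])
cv2.imwrite("pics/z1.png",cv2.resize(im[115:360,310:575],None,fx=2.4,fy=2.4,interpolation=cv2.INTER_CUBIC)[:,:,::-1])
cv2.imwrite("pics/z2.png",cv2.resize(im[140:330,170:330],None,fx=3,fy=3,interpolation=cv2.INTER_CUBIC)[:,:,::-1])
E
```

```text
(440, 300) [109 100  98] [  5  26 109]
(300, 400) [ 26  51 101] [110 189 101]
(500, 400) [140 136 128] [ 20  22 140]
(312, 200) [145 124  85] [ 20 106 145]
(365, 200) [144 130  84] [ 23 106 144]
(450, 225) [116  71  32] [ 14 185 116]
(470, 240) [123  73  31] [ 14 191 123]
(515, 215) [77 41 20] [ 11 189  77]
(530, 213) [72 34 14] [ 10 205  72]
[ 96  97  99  97 100 103  99 103 101 100 112 136 135 134 132 130 131 134
 135 136 137 135 135 131 131] [106 108 104 101 103 104 104 105 107 109 104 102  98 105 100  97 102 105
 107 104 102 105 104 101 106 108 104 100  98 106 136 137 139 137 139 137
 135 136 137 141] [137 139 140 138 136 136 137 137 138 138 121 105 104 102  97  99 101 100
 104 105]
```

View pics/z1.png

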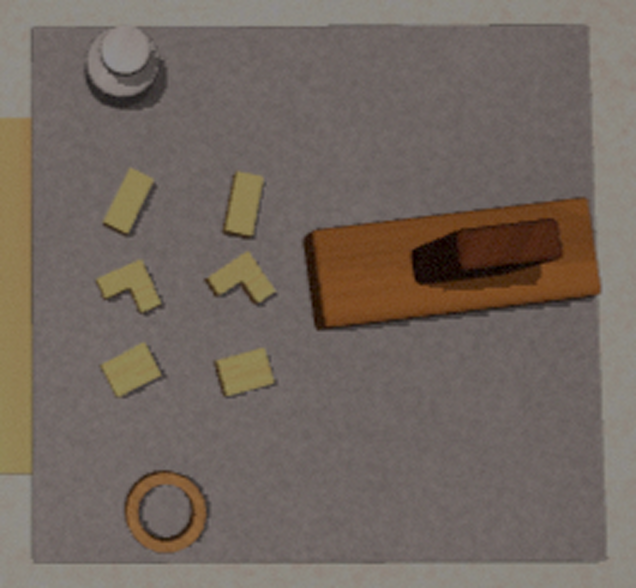

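View pics/z2.png

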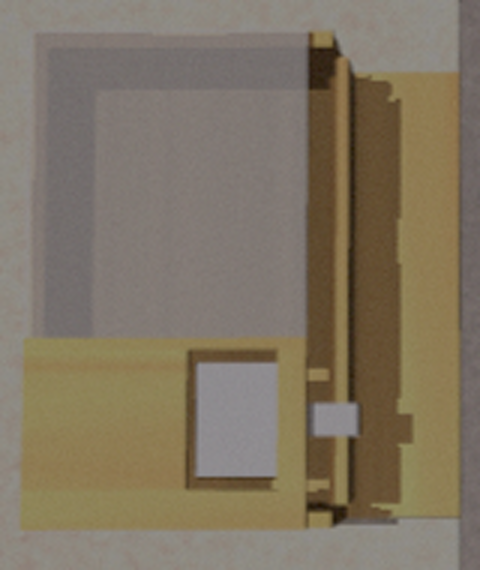

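```bash
cat >> h.py <<'E'
A=lambda u,v:(310+u/2.4,115+v/2.4)
B=lambda u,v:(170+u/3,140+v/3)
E
python3 - <<'E'
from plant import *
from h import *
from scipy.optimize import least_squares
s=snapshot("top")
M=np.array([(-62,-180,0),(-440,-180,0),(-440,180,0),(-62,180,0),(26,36,74),(70,36,74),(70,104,74),(26,104,74),(12,-123,74),(12,123,74)],float)
px=np.array([A(32,27),A(587,25),A(606,561),A(33,561),B(278,349),B(188,349),B(188,489),B(278,489),B(308,33),B(307,527)])
def w(p,P):
    c,n=np.cos(p[2]),np.sin(p[2]);P=np.atleast_2d(P)
    return np.c_[p[0]+c*P[:,0]-n*P[:,1],p[1]+n*P[:,0]+c*P[:,1],40+P[:,2]]
f=least_squares(lambda p:(proj(s,w(p,M))-px).ravel(),[500,80,1.57])
p=f.x;print("mouth",p,np.degrees(p[2]));print(np.round(f.fun.reshape(-1,2),1))
def inv(W):
    c,n=np.cos(p[2]),np.sin(p[2]);d=W[:,:2]-p[:2]
    return np.c_[c*d[:,0]+n*d[:,1],-n*d[:,0]+c*d[:,1]]
print("slot/tail world",w(p,[(48,70,74)]))
# pusher head top (z 76) corners: TL, TR, BR, BL
c=[A(306,235),A(586,198),A(601,293),A(320,328)]
W=cast(s,c,76);print("head",W.round(1),"m",inv(W).round(1),W.mean(0), np.linalg.norm(np.roll(W,-1,0)-W,axis=1))
c=[A(460,231),A(558,219),A(563,258),A(465,270)]
W=cast(s,c,172);print("handle",W.round(1),W.mean(0),inv(W.mean(0)[None]),np.linalg.norm(np.roll(W,-1,0)-W,axis=1), [np.degrees(np.arctan2(*(W[b]-W[a])[[1,0]])) for a,b in((0,1),(3,2))])
m=cv2.inRange(cv2.cvtColor(s["pixels"],cv2.COLOR_RGB2HSV),(16,70,80),(30,255,255))
m[:, :330]=0;m[:,430:]=0;m[:180]=0;m[300:]=0
n,l,st,ce=cv2.connectedComponentsWithStats(m)
for i in range(1,n):
    if st[i,4]>50:
        y,x=np.where(l==i);q=inv(cast(s,np.c_[x,y],60));print(ce[i].round(),q.min(0).round(),q.max(0).round())
for nm,P,z in(("weight",(362,140),72),("ring",(379,328),64)):print(nm,inv(cast(s,[P],z)))
E
```

```text
mouth [572.78482561  77.49299674   1.55063483] 88.84483155607462
[[-0.3 -0.8]
 [ 1.4 -0.8]
 [ 1.4  0.4]
 [-0.1  1. ]
 [-0.1  0.1]
 [-0.3  0.2]
 [-0.8  0.4]
 [-0.4  0.3]
 [-0.1 -1.9]
 [-0.5  0.8]]
slot/tail world [[503.76673822 126.89445029 114.        ]]
head [[ 599.8 -161.1   76. ]
 [ 619.5 -341.5   76. ]
 [ 558.1 -347.7   76. ]
 [ 540.  -167.7   76. ]] m [[-238.   -31.8]
 [-418.   -55.1]
 [-425.4    6.1]
 [-245.8   27.8]] [ 579.35208501 -254.49676097   76.        ] [181.4858291   61.62537775 180.94055432  60.17683005]
handle [[ 588.4 -228.8  172. ]
 [ 593.9 -284.7  172. ]
 [ 571.7 -286.3  172. ]
 [ 566.2 -230.6  172. ]] [ 580.03721407 -257.60818794  172.        ] [[-334.88687098  -14.00659692]] [56.08395012 22.32664205 55.95728166 22.31217378] [np.float64(-84.33604507467032), np.float64(-84.3480173910896)]
[363. 198.] [-140.  -78.] [-109.  -37.]
[411. 199.] [-213.  -77.] [-187.  -35.]
[411. 230.] [-219.  -23.] [-177.    9.]
[364. 233.] [-144.  -18.] [-104.   15.]
[364. 269.] [-144.   36.] [-107.   69.]
[412. 269.] [-219.   40.] [-180.   69.]
weight [[-123.06354511 -147.27976976]]
ring [[-147.37740456  144.21246548]]
```

Choice: the brown pusher at top (498,225), not the blue one at (245,395) and not the brown box at (160,22). The z1 crop confirms it: brown head with an upright handle, standing on the board. First I'll move above the slot with the fingers shut.

```bash
cat >> h.py <<'E'
MP=(572.785,77.493,1.55063)
def m2w(x,y):
    c,n=np.cos(MP[2]),np.sin(MP[2]);return np.array([MP[0]+c*x-n*y,MP[1]+n*x+c*y])
def rel(cur,tgt):  # (x,y,z,yawdeg) -> offset, turn about tool z; tool pointing down
    y=np.radians(cur[3]);d=np.array(tgt[:3])-np.array(cur[:3])
    off=[np.cos(y)*d[0]+np.sin(y)*d[1],np.sin(y)*d[0]-np.cos(y)*d[1],-d[2]]
    print("offset",np.round(off,1),"turn z",round(-(tgt[3]-cur[3]),2))
E
python3 - <<'E'
from h import *
t=m2w(48,70);print(t)
rel((236.17,-605.58,404.71,21.31),(*t,310,88.84))
rel((236.17,-605.58,404.71,21.31),(450,-350,380,60))
E
```

```text
[503.76715142 126.89478719]
offset [ 515.5 -585.1   94.7] turn z -67.53
offset [ 292.1 -160.4   24.7] turn z -38.69
```

Call:
{"api": "jog_arm", "payload": {
  "steps": [
    {"offset":[292,-160,24],"turn":[0,0,-38.5],"fingers":0},
    {"offset":[292,-160,24],"turn":[0,0,-38.5],"fingers":0},
    {"offset":[292,-160,24],"turn":[0,0,-38.5],"fingers":0},
    {"offset":[292,-160,24],"turn":[0,0,-38.5],"fingers":0},
    {"offset":[292,-160,24],"turn":[0,0,-38.5],"fingers":0},
    {"offset":[292,-160,24],"turn":[0,0,-38.5],"fingers":0},
    {"offset":[292,-160,24],"turn":[0,0,-38.5],"fingers":0},
    {"offset":[515.5,-585,94.7],"turn":[0,0,-67.5],"fingers":0},
    {"offset":[515.5,-585,94.7],"turn":[0,0,-67.5],"fingers":0},
    {"offset":[515.5,-585,94.7],"turn":[0,0,-67.5],"fingers":0},
    {"offset":[515.5,-585,94.7],"turn":[0,0,-67.5],"fingers":0},
    {"offset":[515.5,-585,94.7],"turn":[0,0,-67.5],"fingers":0},
    {"offset":[515.5,-585,94.7],"turn":[0,0,-67.5],"fingers":0},
    {"offset":[515.5,-585,94.7],"turn":[0,0,-67.5],"fingers":0},
    {"offset":[515.5,-585,94.7],"turn":[0,0,-67.5],"fingers":0},
    {"offset":[515.5,-585,94.7],"turn":[0,0,-67.5],"fingers":0},
    {"offset":[515.5,-585,94.7],"turn":[0,0,-67.5],"fingers":0},
    {"offset":[515.5,-585,94.7],"turn":[0,0,-67.5],"fingers":0},
    {"offset":[515.5,-585,94.7],"turn":[0,0,-67.5],"fingers":0},
    {"offset":[515.5,-585,94.7],"turn":[0,0,-67.5],"fingers":0}
  ]
}}

```text
clock: 1.87
eef_pos: [503.5, 132.2, 310.0]
orientation: [3.141, -0.003, 1.555]
force: [1.1, 0.1, -0.0]
gripper_width: -0.2
```

Run:
```python
from plant import *
from h import *
for n in ["top","wrist"]:
    s=snapshot(n)
    im=s["pixels"]
    if n=="top": im=cv2.resize(im[140:340,170:370],None,fx=2.5,fy=2.5)
    cv2.imwrite(f"pics/{n}1.png",im[:,:,::-1])
s=state();print(s["clock"],s["eef_pos"],s["orientation"],s["force"])
```

```text
1.9667 [503.36054409 131.99327252 310.03911763] [ 3.14141632 -0.0034525   1.55772178] [0.29491282 0.41121565 0.1180962 ]
```

View pics/wrist1.png

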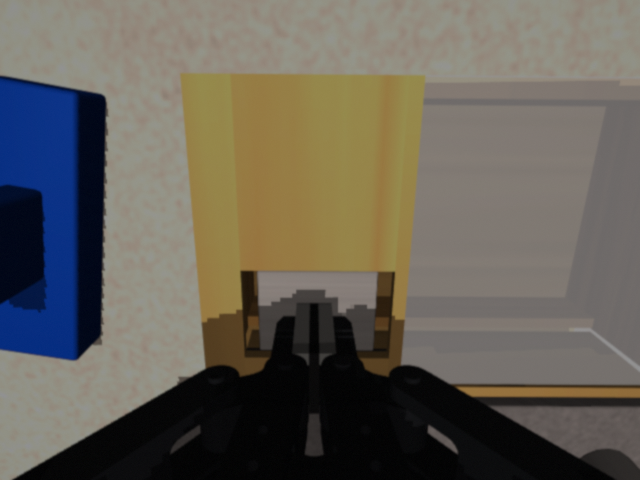

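View pics/top1.png

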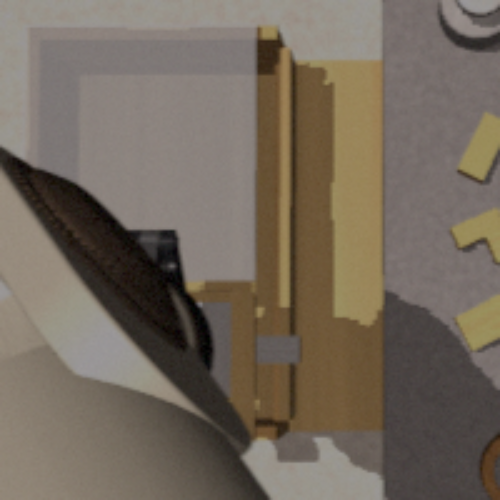

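Call:
{"api": "jog_arm", "payload": {
  "steps": [
    {"offset":[-5,0,20],"fingers":0},
    {"offset":[-5,0,33],"fingers":0},
    {"offset":[-5,0,35],"fingers":0},
    {"offset":[-5,0,35],"fingers":0},
    {"offset":[-5,0,35],"fingers":0}
  ]
}}

```text
schema error: expected keys turn, offset, fingers
```

Call:
{"api": "jog_arm", "payload": {
  "steps": [
    {"offset":[-5,0,20],"turn":[0,0,0],"fingers":0},
    {"offset":[-5,0,33],"turn":[0,0,0],"fingers":0},
    {"offset":[-5,0,35],"turn":[0,0,0],"fingers":0},
    {"offset":[-5,0,35],"turn":[0,0,0],"fingers":0},
    {"offset":[-5,0,35],"turn":[0,0,0],"fingers":0}
  ]
}}

```text
clock: 2.38
eef_pos: [504.3, 121.2, 275.9]
orientation: [3.141, 0.001, 1.548]
force: [-2.9, 0.7, 13.9]
gripper_width: 0.2
```

Run:
```python
from plant import *
from h import *
s=snapshot("scene")
cv2.imwrite("pics/s2.png",cv2.resize(s["pixels"][150:430,230:520],None,fx=2,fy=2)[:,:,::-1])
s=state();print(s["clock"],s["eef_pos"],s["orientation"],s["force"])
```

```text
2.4333 [504.23818572 121.23107299 275.96297818] [3.14064166e+00 5.50228561e-04 1.54837415e+00] [-3.37126213 -0.087928   13.23714086]
```

View pics/s2.png

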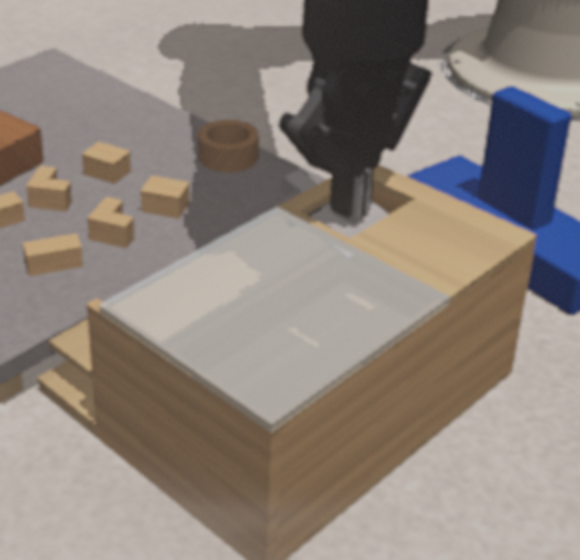

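The flap appears as a second ledge at the box front, so it looks open (crop 75,340). I'll lift out and check.

Call:
{"api": "jog_arm", "payload": {
  "steps": [
    {"offset":[0,0,-40],"turn":[0,0,0],"fingers":0},
    {"offset":[0,0,-80],"turn":[0,0,0],"fingers":0},
    {"offset":[0,0,-115],"turn":[0,0,0],"fingers":0.5},
    {"offset":[-150,40,-115],"turn":[0,0,-5],"fingers":1},
    {"offset":[-150,40,-115],"turn":[0,0,-7],"fingers":1},
    {"offset":[-370,65,-115],"turn":[0,0,-7],"fingers":1},
    {"offset":[-370,65,-115],"turn":[0,0,-7],"fingers":1},
    {"offset":[-370,65,-115],"turn":[0,0,-7],"fingers":1},
    {"offset":[-370,65,-115],"turn":[0,0,-7],"fingers":1},
    {"offset":[-370,65,-115],"turn":[0,0,-7],"fingers":1},
    {"offset":[-370,65,-115],"turn":[0,0,-7],"fingers":1},
    {"offset":[-370,65,-115],"turn":[0,0,-7],"fingers":1},
    {"offset":[-370,65,-115],"turn":[0,0,-7],"fingers":1},
    {"offset":[-370,65,-115],"turn":[0,0,-7],"fingers":1},
    {"offset":[-370,65,-115],"turn":[0,0,-7],"fingers":1}
  ]
}}

```text
clock: 3.68
eef_pos: [560.2, -250.3, 389.2]
orientation: [-3.14, -0.001, 1.67]
force: [-0.0, 0.8, 0.4]
gripper_width: 85.2
```

Run:
```python
from plant import *
from h import *
for n in ["top","wrist"]:
    s=snapshot(n)
    cv2.imwrite(f"pics/{n}3.png",s["pixels"][:,:,::-1])
    if n=="wrist": print({k:v for k,v in s.items() if k!="pixels"})
s=state();print(s["clock"],s["eef_pos"],s["orientation"],s["force"])
```

```text
{'fx': 404.82112862714354, 'fy': 404.82112862714354, 'cx': 313.65683323528157, 'cy': 244.11366319068992, 'xyz': array([ 552.16365914, -169.69536087,  358.17183443]), 'rotation': array([2.82794294e+00, 1.76505324e-03, 1.02495577e-01])}
3.7833 [ 560.83755747 -248.07744403  389.86348276] [-3.14114480e+00 -8.27426144e-04  1.67391514e+00] [ 0.2224386  -0.04395212 -0.04154111]
```

View pics/top3.png

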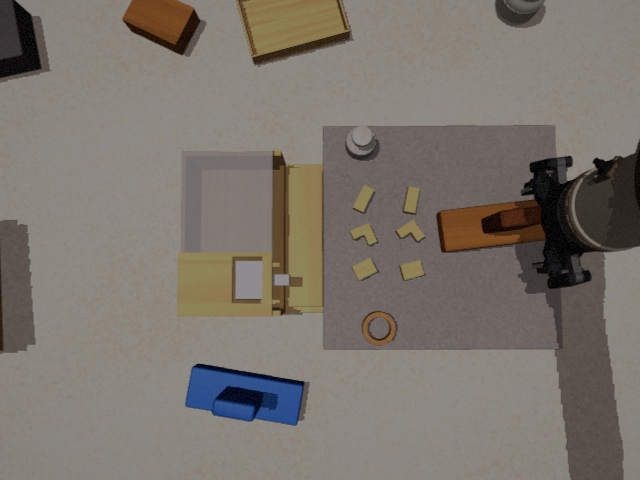

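View pics/wrist3.png

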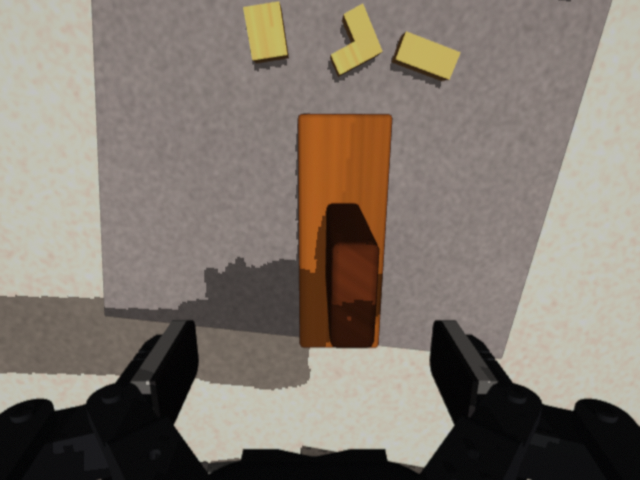

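Flap is down: in top, a plywood bridge now spans cols 288–322 and the tooth (281,281) stays up. The wrist view shows the brown pusher's handle at (355,295), with the jaws aligned.

Run:
```python
from plant import *
from h import *
s=snapshot("wrist")
W=cast(s,[(333,243),(379,243),(375,347),(330,347)],172);print(W.round(1),W.mean(0))
H=cast(s,[(299,114),(392,114),(379,347),(300,347)],76);print(H.round(1),H.mean(0))
e=state();c=(*e["eef_pos"],np.degrees(e["orientation"][2]));print(c)
rel(c,(W.mean(0)[0],W.mean(0)[1],300,95.7)); rel(c,(580,-257,300,95.7))
```

```text
[[ 567.6 -227.7  172. ]
 [ 589.7 -225.4  172. ]
 [ 596.5 -282.6  172. ]
 [ 572.8 -285.1  172. ]] [ 581.65246345 -255.19379549  172.        ]
[[ 542.3 -170.9   76. ]
 [ 603.8 -164.5   76. ]
 [ 622.4 -340.8   76. ]
 [ 559.6 -347.4   76. ]] [ 582.00246943 -255.89069219   76.        ]
(np.float64(560.9929776360124), np.float64(-247.81676732933522), np.float64(390.048713168685), np.float64(95.94247540013376))
offset [-9.5 19.8 90. ] turn z 0.24
offset [-11.1  18.   90. ] turn z 0.24
```

Call:
{"api": "jog_arm", "payload": {
  "steps": [
    {"offset":[-10,19,0],"turn":[0,0,0],"fingers":1},
    {"offset":[-10,19,0],"turn":[0,0,0],"fingers":1},
    {"offset":[-10,19,30],"turn":[0,0,0],"fingers":1},
    {"offset":[-10,19,60],"turn":[0,0,0],"fingers":1},
    {"offset":[-10,19,88],"turn":[0,0,0],"fingers":1},
    {"offset":[-10,19,88],"turn":[0,0,0],"fingers":1},
    {"offset":[-10,19,88],"turn":[0,0,0],"fingers":1}
  ]
}}

```text
clock: 4.42
eef_pos: [580.4, -256.3, 301.1]
orientation: [-3.139, -0.002, 1.674]
force: [0.3, -0.2, 0.6]
gripper_width: 85.4
```

Run:
```python
from plant import *
from h import *
s=snapshot("wrist")
cv2.imwrite(f"pics/wrist4.png",s["pixels"][:,:,::-1])
s=state();print(s["clock"],s["eef_pos"],s["orientation"],s["force"])
```

```text
4.4667 [ 581.40854814 -256.56644303  302.93987893] [ 3.14111699e+00 -3.95235796e-04  1.67364470e+00] [0.40319617 0.12200126 1.28223895]
```

View pics/wrist4.png

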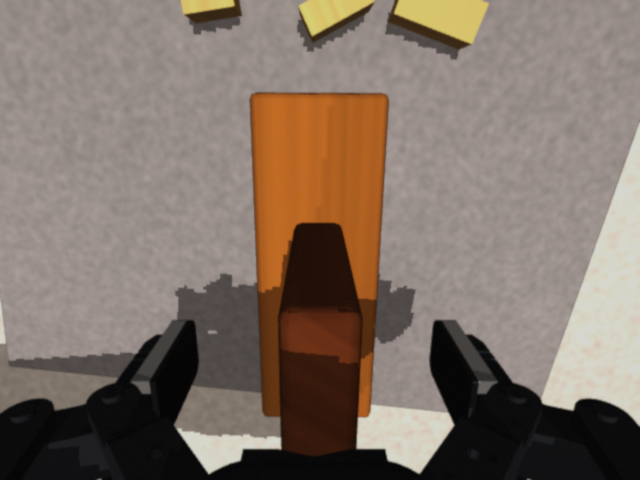

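Handle is centred between the jaws (col 319 against 315), so I'll close.

Call:
{"api": "jog_arm", "payload": {
  "steps": [
    {"offset":[0,0,0],"turn":[0,0,0],"fingers":0},
    {"offset":[0,0,0],"turn":[0,0,0],"fingers":0},
    {"offset":[0,0,0],"turn":[0,0,0],"fingers":0},
    {"offset":[0,0,0],"turn":[0,0,0],"fingers":0},
    {"offset":[0,0,0],"turn":[0,0,0],"fingers":0},
    {"offset":[0,0,0],"turn":[0,0,0],"fingers":0},
    {"offset":[0,0,0],"turn":[0,0,0],"fingers":0},
    {"offset":[0,0,0],"turn":[0,0,0],"fingers":0}
  ],
  "squeeze": 80
}}

```text
clock: 5.13
eef_pos: [581.5, -257.7, 302.9]
orientation: [3.14, 0.001, 1.672]
force: [1.2, 0.3, 6.4]
gripper_width: 23.1
```

Run:
```python
from plant import *
from h import *
s=state();print(s["clock"],s["eef_pos"],s["orientation"],s["force"],s["torque"],s["gripper_width"],s["joint_pos"])
e=s["eef_pos"];c=(*e,np.degrees(s["orientation"][2]))
rel(c,(*m2w(-340,0),e[2]+15,178.84)); rel(c,(*m2w(-340,0),e[2]+15,-1.16))
```

```text
5.1333 [ 581.50693685 -257.67670718  302.88506039] [3.13997348e+00 8.41891034e-04 1.67200046e+00] [1.21887352 0.31604202 6.44640582] [-0.06918777 -0.05025764 -0.0341089 ] 23.133638179655488 [ 0.89781694  0.67156113 -0.74449204  1.66417061  0.52058886  1.01217496
  0.07997992]
offset [ -3.2 -16.  -15. ] turn z -83.04
offset [ -3.2 -16.  -15. ] turn z 96.96
```

Call:
{"api": "jog_arm", "payload": {
  "steps": [
    {"offset":[0,0,-8],"turn":[0,0,0],"fingers":0},
    {"offset":[0,0,-15],"turn":[0,0,0],"fingers":0},
    {"offset":[-3,-8,-15],"turn":[0,0,-6],"fingers":0},
    {"offset":[-3,-16,-15],"turn":[0,0,-12],"fingers":0},
    {"offset":[-3,-16,-15],"turn":[0,0,-18],"fingers":0},
    {"offset":[-3,-16,-15],"turn":[0,0,-24],"fingers":0},
    {"offset":[-3,-16,-15],"turn":[0,0,-30],"fingers":0},
    {"offset":[-3,-16,-15],"turn":[0,0,-36],"fingers":0},
    {"offset":[-3,-16,-15],"turn":[0,0,-42],"fingers":0},
    {"offset":[-3,-16,-15],"turn":[0,0,-48],"fingers":0},
    {"offset":[-3,-16,-15],"turn":[0,0,-54],"fingers":0},
    {"offset":[-3,-16,-15],"turn":[0,0,-60],"fingers":0},
    {"offset":[-3,-16,-15],"turn":[0,0,-66],"fingers":0},
    {"offset":[-3,-16,-15],"turn":[0,0,-72],"fingers":0},
    {"offset":[-3,-16,-15],"turn":[0,0,-78],"fingers":0},
    {"offset":[-3,-16,-15],"turn":[0,0,-83],"fingers":0},
    {"offset":[-3,-16,-15],"turn":[0,0,-83],"fingers":0},
    {"offset":[-3,-16,-15],"turn":[0,0,-83],"fingers":0}
  ]
}}

```text
clock: 6.63
eef_pos: [564.9, -262.4, 316.5]
orientation: [3.141, -0.001, 3.118]
force: [-0.3, 0.4, -4.1]
gripper_width: 23.1
```

Run:
```python
from plant import *
from h import *
for n in ["top","scene"]:
    s=snapshot(n)
    cv2.imwrite(f"pics/{n}5.png",s["pixels"][:,:,::-1])
s=state();print(s["clock"],s["eef_pos"],s["orientation"],s["force"],s["torque"],s["gripper_width"],s["joint_pos"])
```

```text
6.7333 [ 565.09815732 -262.2824402   316.83169075] [ 3.14153924e+00 -7.22871266e-04  3.11812312e+00] [-0.53030073 -0.02233573 -4.04089587] [-0.02418222 -0.00103675  0.01852223] 22.932030601374517 [ 1.10851411  0.77948769 -1.06635845  1.68300734  0.7436319   1.14109113
  1.37860812]
```

View pics/top5.png

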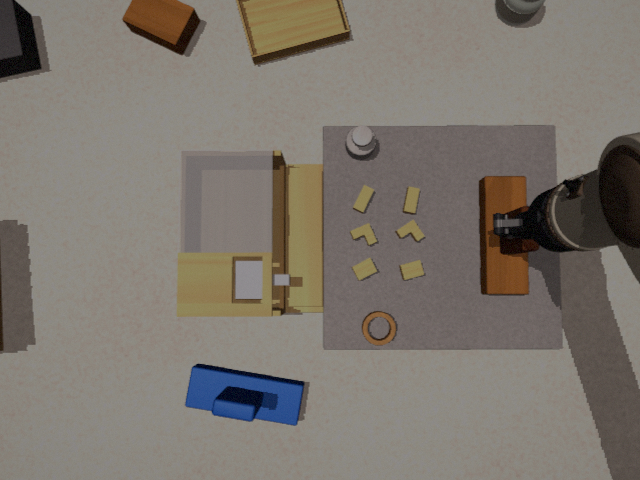

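View pics/scene5.png

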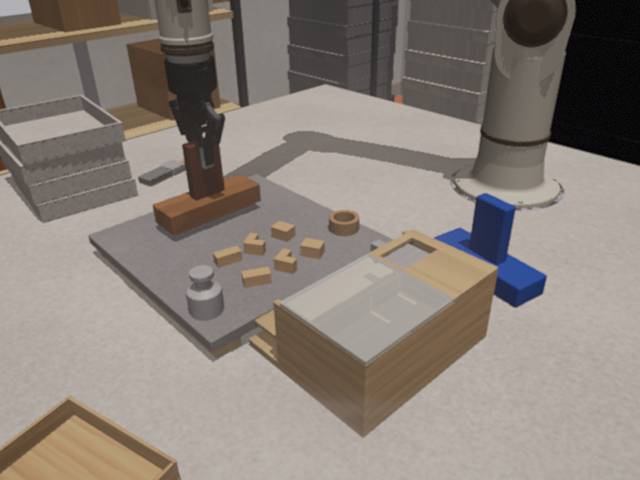

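```bash
cat >> h.py <<'E'
def w2m(W):
    c,n=np.cos(MP[2]),np.sin(MP[2]);d=np.atleast_2d(W)[:,:2]-np.array(MP[:2])
    return np.c_[c*d[:,0]+n*d[:,1],-n*d[:,0]+c*d[:,1]]
E
python3 - <<'E'
from plant import *
from h import *
s=snapshot("top");im=s["pixels"]
cv2.imwrite("pics/z6.png",cv2.resize(im[165:305,465:545],None,fx=4,fy=4,interpolation=cv2.INTER_CUBIC)[:,:,::-1])
e=state();print("tcp in mouth",w2m(e["eef_pos"]),e["orientation"])
E
```

```text
tcp in mouth [[-339.79354287    0.73201054]] [-3.14146052e+00 -4.40492144e-04  3.11871764e+00]
```

View pics/z6.png

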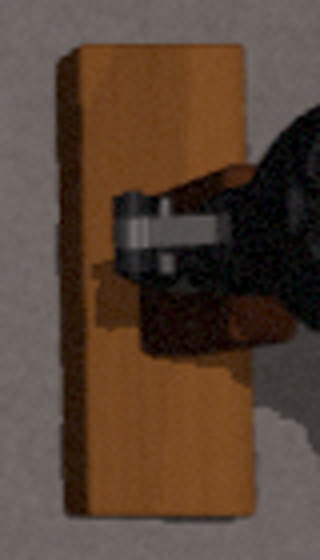

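Run:
```python
from plant import *
from h import *
s=snapshot("top")
P=[(465+u/4,165+v/4) for u,v in [(79,45),(88,515),(253,515),(243,45)]]
W=cast(s,P,90);q=w2m(W);print(q.round(1),q.mean(0))
e=state();c=(*e["eef_pos"],np.degrees(e["orientation"][2]));print(c)
t=m2w(-9,0);print(t);rel(c,(*t,e["eef_pos"][2]-12.5,178.84))
```

```text
[[-307.9  -85.9]
 [-306.9   91.8]
 [-368.5   91.9]
 [-370.1  -85.7]] [-338.34837752    3.03902859]
(np.float64(565.2729275407698), np.float64(-262.162746657743), np.float64(317.0254812723875), np.float64(178.71898261270783))
[572.60351536  68.49483   ]
offset [1.000e-01 3.307e+02 1.250e+01] turn z -0.12
```

Call:
{"api": "jog_arm", "payload": {
  "steps": [
    {"offset":[-3,0,6],"turn":[0,0,0],"fingers":0},
    {"offset":[-3,5,12],"turn":[0,0,0],"fingers":0},
    {"offset":[-3,20,12.5],"turn":[0,0,0],"fingers":0},
    {"offset":[-3,40,12.5],"turn":[0,0,0],"fingers":0},
    {"offset":[-3,60,12.5],"turn":[0,0,0],"fingers":0},
    {"offset":[-3,70,12.5],"turn":[0,0,0],"fingers":0},
    {"offset":[-3,80,12.5],"turn":[0,0,0],"fingers":0},
    {"offset":[-3,90,12.5],"turn":[0,0,0],"fingers":0},
    {"offset":[-3,100,12.5],"turn":[0,0,0],"fingers":0},
    {"offset":[-3,110,12.5],"turn":[0,0,0],"fingers":0},
    {"offset":[-3,120,12.5],"turn":[0,0,0],"fingers":0},
    {"offset":[-3,130,12.5],"turn":[0,0,0],"fingers":0},
    {"offset":[-3,140,12.5],"turn":[0,0,0],"fingers":0},
    {"offset":[-3,150,12.5],"turn":[0,0,0],"fingers":0},
    {"offset":[-3,160,12.5],"turn":[0,0,0],"fingers":0},
    {"offset":[-3,170,12.5],"turn":[0,0,0],"fingers":0},
    {"offset":[-3,180,12.5],"turn":[0,0,0],"fingers":0}
  ]
}}

```text
clock: 8.25
eef_pos: [572.1, -81.4, 304.5]
orientation: [-3.141, 0.0, 3.121]
force: [0.3, -0.9, -4.7]
gripper_width: 23.1
```

Run:
```python
from plant import *
from h import *
for n in ["top","scene"]:
    s=snapshot(n)
    cv2.imwrite(f"pics/{n}7.png",cv2.resize(s["pixels"][130:380,150:470] if n=="top" else s["pixels"][150:400,140:460],None,fx=2,fy=2)[:,:,::-1])
e=state();print(e["clock"],e["eef_pos"],w2m(e["eef_pos"]),e["orientation"],e["force"],e["torque"])
```

```text
8.35 [572.09393866 -79.35692347 304.89255839] [[-156.83196585   -2.4719516 ]] [3.13994324e+00 5.90512539e-04 3.12427025e+00] [ 0.64358338  0.3908704  -4.02824376] [-0.0011911  -0.03106858 -0.02664399]
```

View pics/top7.png

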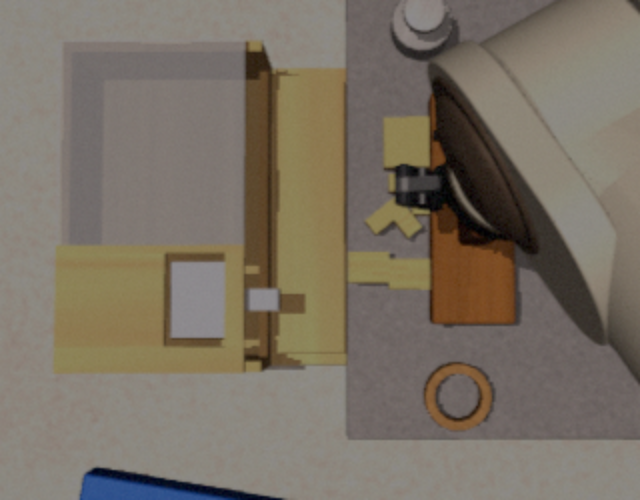

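View pics/scene7.png

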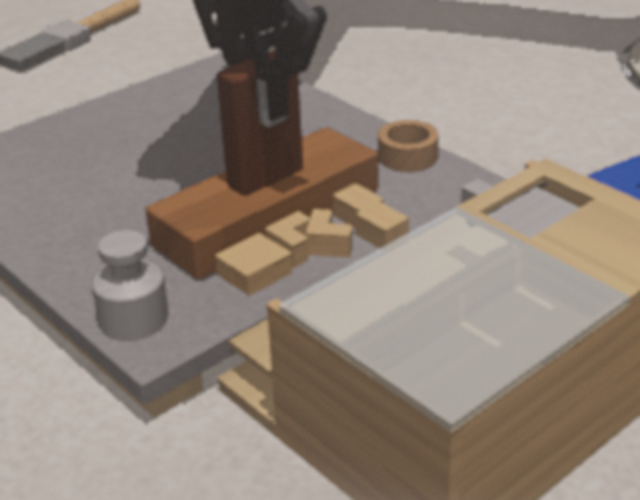

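All six offcuts lie in front of the pusher: a stick pair, the two L pieces, and the block pair at (390,272). The weight and ring are untouched, so I'll sweep on.

Call:
{"api": "jog_arm", "payload": {
  "steps": [
    {"offset":[0,10,0],"turn":[0,0,0],"fingers":0},
    {"offset":[0,20,0],"turn":[0,0,0],"fingers":0},
    {"offset":[0,30,0],"turn":[0,0,0],"fingers":0},
    {"offset":[0,40,0],"turn":[0,0,0],"fingers":0},
    {"offset":[0,50,0],"turn":[0,0,0],"fingers":0},
    {"offset":[0,60,0],"turn":[0,0,0],"fingers":0},
    {"offset":[0,70,0],"turn":[0,0,0],"fingers":0},
    {"offset":[0,80,0],"turn":[0,0,0],"fingers":0},
    {"offset":[0,90,0],"turn":[0,0,0],"fingers":0},
    {"offset":[0,100,0],"turn":[0,0,0],"fingers":0},
    {"offset":[0,110,0],"turn":[0,0,0],"fingers":0},
    {"offset":[0,120,0],"turn":[0,0,0],"fingers":0},
    {"offset":[0,130,0],"turn":[0,0,0],"fingers":0},
    {"offset":[0,138,0],"turn":[0,0,0],"fingers":0},
    {"offset":[0,143,0],"turn":[0,0,0],"fingers":0},
    {"offset":[0,146,0],"turn":[0,0,0],"fingers":0},
    {"offset":[0,146,0],"turn":[0,0,0],"fingers":0},
    {"offset":[0,146,0],"turn":[0,0,0],"fingers":0}
  ]
}}

```text
clock: 9.85
eef_pos: [575.2, 63.5, 304.4]
orientation: [-3.141, -0.0, 3.121]
force: [0.1, 0.0, -3.5]
gripper_width: 23.2
```

Run:
```python
from plant import *
from h import *
for n in ["top","scene"]:
    s=snapshot(n)
    cv2.imwrite(f"pics/{n}8.png",cv2.resize(s["pixels"][130:380,150:470] if n=="top" else s["pixels"][200:400,230:500],None,fx=2.5,fy=2.5)[:,:,::-1])
e=state();print(e["clock"],e["eef_pos"],w2m(e["eef_pos"]),e["orientation"],e["force"],e["torque"])
```

```text
9.95 [575.26935185  63.08451033 304.38448559] [[-14.35546309  -2.77439332]] [-3.14129846e+00 -1.30829607e-04  3.11976226e+00] [ 0.09959839 -0.96690132 -4.29539765] [ 0.02266089  0.02449979 -0.03017535]
```

View pics/top8.png

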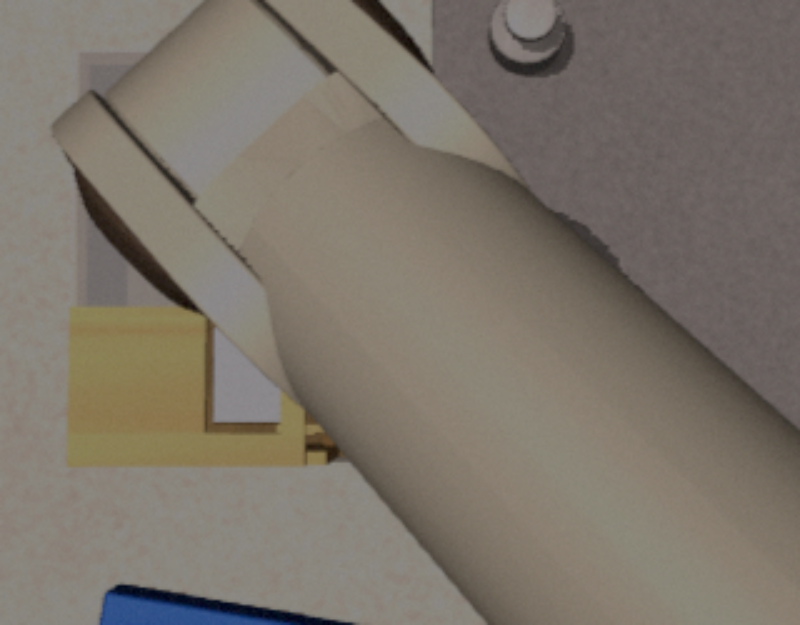

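View pics/scene8.png

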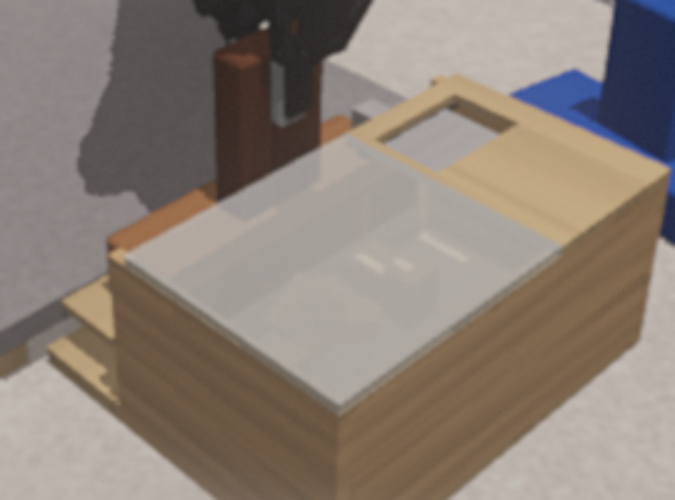

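Call:
{"api": "jog_arm", "payload": {
  "steps": [
    {"offset":[0,3,0],"turn":[0,0,0],"fingers":0},
    {"offset":[0,6,0],"turn":[0,0,0],"fingers":0},
    {"offset":[0,7,0],"turn":[0,0,0],"fingers":0},
    {"offset":[0,7,0],"turn":[0,0,0],"fingers":0},
    {"offset":[0,7,0],"turn":[0,0,0],"fingers":0},
    {"offset":[0,-5,0],"turn":[0,0,0],"fingers":0},
    {"offset":[0,-25,0],"turn":[0,0,0],"fingers":0},
    {"offset":[0,-45,0],"turn":[0,0,0],"fingers":0},
    {"offset":[0,-65,0],"turn":[0,0,0],"fingers":0},
    {"offset":[0,-90,0],"turn":[0,0,0],"fingers":0},
    {"offset":[0,-115,0],"turn":[0,0,0],"fingers":0},
    {"offset":[0,-140,0],"turn":[0,0,0],"fingers":0},
    {"offset":[0,-165,0],"turn":[0,0,0],"fingers":0},
    {"offset":[0,-190,0],"turn":[0,0,0],"fingers":0},
    {"offset":[0,-215,0],"turn":[0,0,0],"fingers":0},
    {"offset":[0,-240,0],"turn":[0,0,0],"fingers":0},
    {"offset":[0,-255,0],"turn":[0,0,0],"fingers":0},
    {"offset":[0,-265,0],"turn":[0,0,0],"fingers":0},
    {"offset":[0,-265,0],"turn":[0,0,0],"fingers":0},
    {"offset":[0,-265,0],"turn":[0,0,0],"fingers":0}
  ]
}}

```text
clock: 11.62
eef_pos: [569.3, -201.5, 304.4]
orientation: [3.141, -0.0, 3.12]
force: [-0.4, 1.1, -3.9]
gripper_width: 23.1
```

Run:
```python
from plant import *
from h import *
for n in ["top","scene"]:
    s=snapshot(n)
    im=cv2.resize(s["pixels"][120:360,170:490] if n=="top" else s["pixels"][200:400,230:500],None,fx=2.5,fy=2.5)
    cv2.imwrite(f"pics/{n}9.png",cv2.convertScaleAbs(im,alpha=1.3)[:,:,::-1])
e=state();print(e["clock"],e["eef_pos"],w2m(e["eef_pos"]),e["orientation"],e["force"],e["torque"])
```

```text
11.7167 [ 569.65360435 -199.49629673  304.70773774] [[-276.99612      -2.45471914]] [3.14044847e+00 2.30259381e-04 3.12297489e+00] [ 0.80747663  0.55016124 -4.13518276] [ 0.06610265 -0.00451457 -0.05339723]
```

View pics/top9.png

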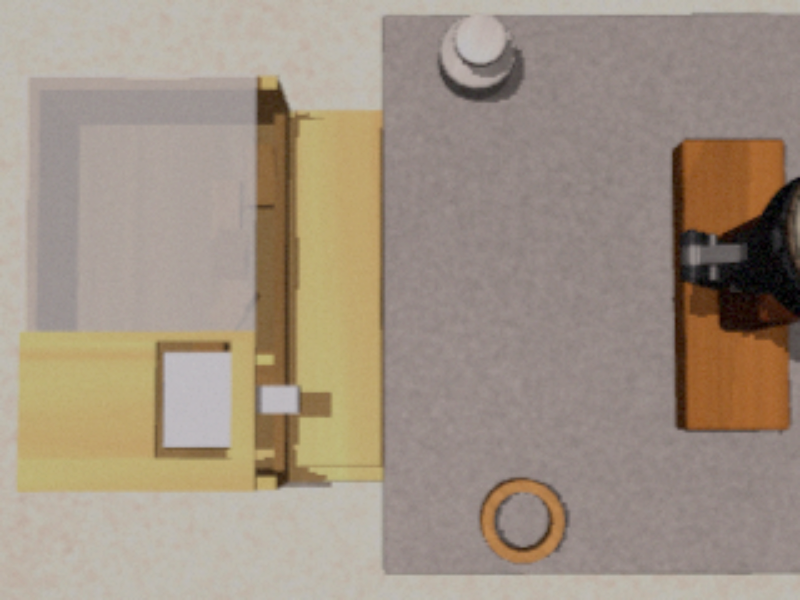

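View pics/scene9.png

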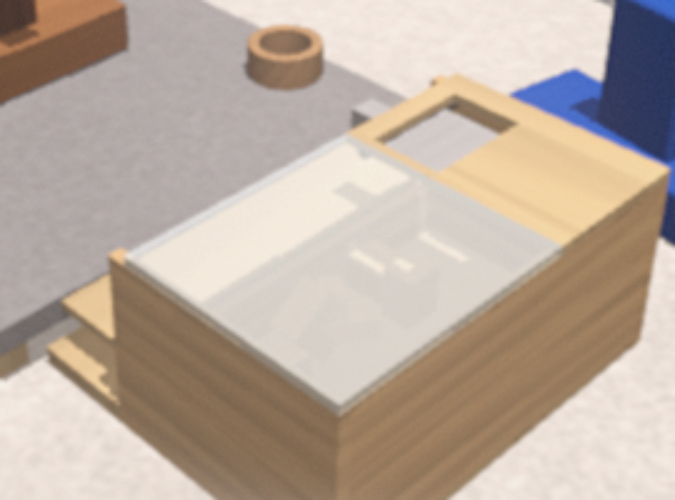

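Run:
```python
from plant import *
from h import *
for n,r in [("top",(145,325,175,330)),("scene",(225,380,270,470))]:
    s=snapshot(n)
    im=s["pixels"][r[0]:r[1],r[2]:r[3]]
    lab=cv2.cvtColor(im,cv2.COLOR_RGB2LAB); lab[...,0]=cv2.createCLAHE(6,(4,4)).apply(lab[...,0]); im=cv2.cvtColor(lab,cv2.COLOR_LAB2BGR)
    cv2.imwrite(f"pics/{n}10.png",cv2.resize(im,None,fx=3.2,fy=3.2,interpolation=cv2.INTER_CUBIC))
```

```text
(no output)
```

View pics/top10.png

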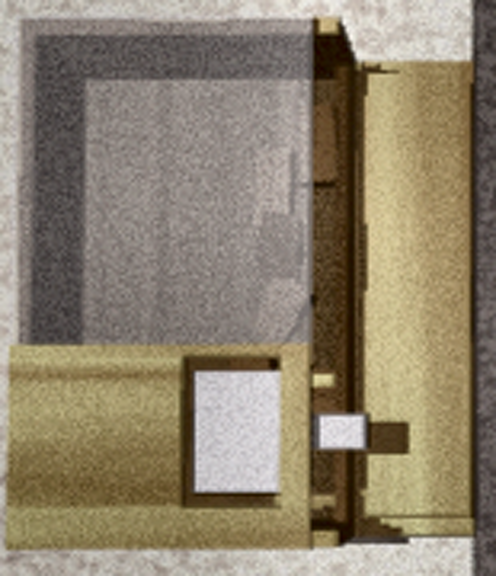

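View pics/scene10.png

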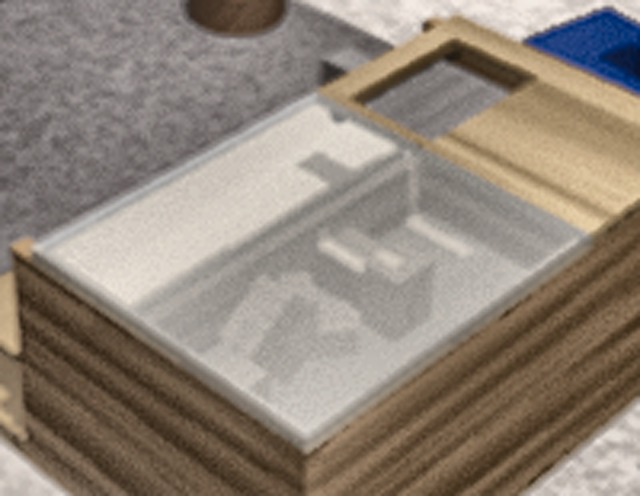

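The offcuts show inside the box, lying behind the sill under the clear lid, and the board, flap and sill are clear. Next I'll set the pusher down at mouth x −278.

Call:
{"api": "jog_arm", "payload": {
  "steps": [
    {"offset":[0,0,1],"turn":[0,0,0],"fingers":0},
    {"offset":[0,0,1.8],"turn":[0,0,0],"fingers":0},
    {"offset":[0,0,1.8],"turn":[0,0,0],"fingers":0},
    {"offset":[0,0,1.8],"turn":[0,0,0],"fingers":0},
    {"offset":[0,0,1.8],"turn":[0,0,0],"fingers":0}
  ]
}}

```text
clock: 12.23
eef_pos: [569.8, -200.8, 302.9]
orientation: [3.141, 0.001, 3.121]
force: [-0.0, 1.4, -1.5]
gripper_width: 23.2
```

Call:
{"api": "jog_arm", "payload": {
  "steps": [
    {"offset":[0,0,0.5],"turn":[0,0,0],"fingers":0},
    {"offset":[0,0,0.5],"turn":[0,0,0],"fingers":0},
    {"offset":[0,0,0.5],"turn":[0,0,0],"fingers":0.3},
    {"offset":[0,0,0.5],"turn":[0,0,0],"fingers":0.6},
    {"offset":[0,0,0.5],"turn":[0,0,0],"fingers":1},
    {"offset":[0,0,0.5],"turn":[0,0,0],"fingers":1},
    {"offset":[0,0,0.5],"turn":[0,0,0],"fingers":1},
    {"offset":[0,0,0.5],"turn":[0,0,0],"fingers":1},
    {"offset":[0,0,0.5],"turn":[0,0,0],"fingers":1},
    {"offset":[0,0,-15],"turn":[0,0,0],"fingers":1},
    {"offset":[0,0,-45],"turn":[0,0,0],"fingers":1},
    {"offset":[0,0,-80],"turn":[0,0,0],"fingers":1},
    {"offset":[0,0,-110],"turn":[0,0,0],"fingers":1},
    {"offset":[0,-60,-120],"turn":[0,0,0],"fingers":1},
    {"offset":[0,-100,-120],"turn":[0,0,0],"fingers":1},
    {"offset":[0,-140,-120],"turn":[0,0,0],"fingers":1},
    {"offset":[0,-180,-120],"turn":[0,0,0],"fingers":1},
    {"offset":[0,-180,-120],"turn":[0,0,0],"fingers":1},
    {"offset":[0,-180,-120],"turn":[0,0,0],"fingers":1}
  ]
}}

```text
clock: 13.82
eef_pos: [564.1, -387.8, 422.8]
orientation: [-3.14, -0.0, 3.111]
force: [-1.0, 0.0, 0.3]
gripper_width: 85.4
```

Run:
```python
from plant import *
from h import *
for n in ["top","scene"]:
    s=snapshot(n)
    cv2.imwrite(f"pics/{n}11.png",s["pixels"][:,:,::-1])
    if n=="top":
        for nm,P,z in(("weight",(362,140),72),("ring",(379,328),64)):print(nm,w2m(cast(s,[P],z)))
e=state();print(e["clock"],e["eef_pos"],w2m(e["eef_pos"]),e["force"],e["gripper_width"])
```

```text
weight [[-123.06283993 -147.28019036]]
ring [[-147.37810847  144.21192734]]
13.9167 [ 565.67808253 -381.41185233  423.33775672] [[-458.95485232   -2.14832557]] [0.48855246 0.30512074 0.55521964] 85.2964594192041
```

View pics/top11.png

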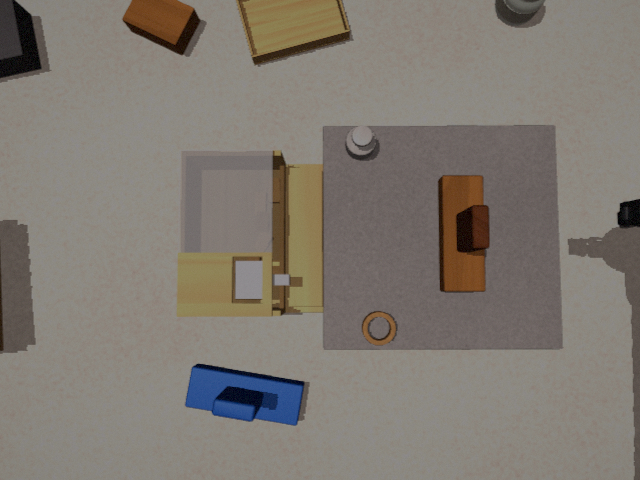

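View pics/scene11.png

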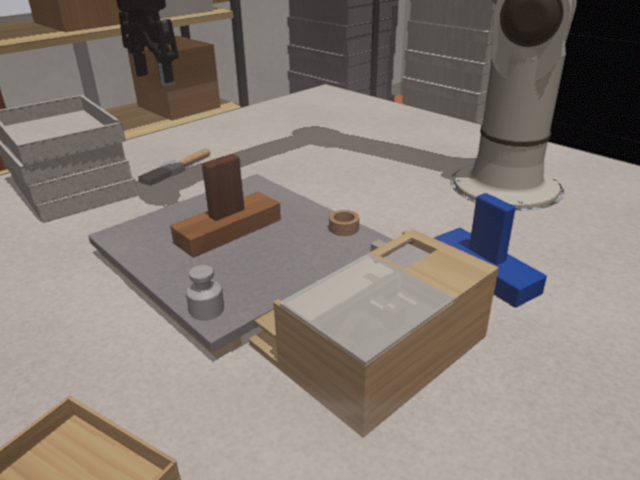

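Run:
```python
from plant import *
from h import *
s=snapshot("top")
for z in(6,26,40,60):print(z,w2m(cast(s,[(273,190),(280.6,190),(285,190)],z)).round(1).tolist())
im=s["pixels"][150:320,262:330]
im=cv2.LUT(im,(255*(np.arange(256)/255)**.5).astype(np.uint8))
cv2.imwrite("pics/z12.png",cv2.resize(im,None,fx=3.5,fy=3.5,interpolation=cv2.INTER_CUBIC)[:,:,::-1])
```

```text
6 [[22.4, -80.1], [9.7, -80.1], [2.3, -80.0]]
26 [[20.3, -76.7], [7.9, -76.7], [0.7, -76.7]]
40 [[18.9, -74.4], [6.6, -74.3], [-0.5, -74.3]]
60 [[16.8, -71.0], [4.8, -70.9], [-2.1, -70.9]]
```

View pics/z12.png

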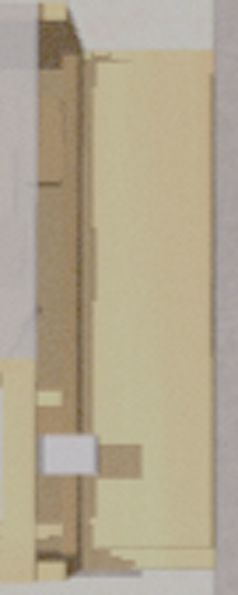

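```bash
python3 -c "
from plant import *
print(sign_off())"
```

```text
the job is handed in; nothing more can be done
None
```

The job is done and handed in at about 14 s of the 58 s allowed. I pressed the hook tail through the slot, which dropped the flap. Then I took the brown pusher, turned it across the lane and swept all six offcuts over the flap into the box. The pusher was set back upright on the board and released.

**Last checks:**
- **Flap and board:** the pictures show the flap down, and no offcut on the board, flap or sill.
- **Offcuts:** they show through the clear lid, just behind the sill. I could not count six one by one, because they overlap and the lid dims the view. All six were seen in front of the pusher mid-sweep and none are visible anywhere else.
- **Pusher:** it stands upright about 280 mm from the mouth, clear of the flap, with the gripper well away from it.
- **Weight and ring:** by eye both appear unmoved at their starting pixels; I did not re-measure them.
- **Forces:** the highest force I read was about 14 N, while pressing the hook. That is more than the 7 N expected.

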